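# Clamp a glued carton in the ratchet press

### The arm

A 7-joint arm with a two-finger parallel gripper is mounted at the origin on the work surface; the furniture and walls round the work are solid. World frame = base frame: x ahead of the robot, y to its left, z up, the work surface at z = 0. Lengths are in m, angles in rad, forces in N, time in s.
With the tool pointing down it reaches from about 0.425 to 1.025 m from the base axis. Payload 3.6 kg.
Tool frame: the origin (TCP) lies at the very end of the fingers, on their centre line; the grasp point (between the pads) lies 19 mm behind it; z points along the fingers, y is the line along which they close (so a half turn about z gives the same grasp; the last joint's range is limited). The gripper opens to 85 mm and grips with 20 to 120 N. Pads are 22 mm wide; open, the fingers measure 114 mm over their backs; the gripper's body (76 mm by 85 mm) begins 54 mm behind the grasp point. The pads swing forward as they close: fully open they stand 13 mm farther back than shut.
Start: joints at [1.087, 0.591, 0.048, 1.609, -0.033, 0.943, -0.034], TCP at [0.276, -0.67, 0.231] pointing down, gripper open.
Joint ranges: [-2.69, 2.69], [-0.47, 2.24], [-1.27, 1.36], [0.19, 2.51], [-1.53, 4.68], [0.08, 2.07], [-3.09, 3.09]. Speed limits (rad/s): [2.57, 2.57, 3.14, 3.14, 3.14, 3.14, 3.14].

### API

Orientations are given as a 3x3 rotation matrix whose columns are the frame's x, y, z axes.
In Python, from plant import telemetry, viewer, finish_job gives the robot as it stands.
- The arm moves only by the tool move_arm, never from a script. Its argument "series" is a list of rows, each a list of 5 numbers: the opening, from 0 (shut) to 1 (fully open), then the shift along the tool's x, y, z in cm, then the turn about the tool's z in rad. A call has 1 to 5 rows; each row is the pose to reach, as a shift and turn from the pose commanded when the call began, along the tool's axes at that moment; what a row does not reach only later rows make up. A row lasts 1/12 s, in which the tool goes at most 41.7 mm and 7.16 degrees, less where a joint would pass 70% of its speed; a pose out of reach is approached as far as the arm can. A call with a gripper value outside its range is refused whole. The fingers move at their own pace and stop on an object; the grip force is fixed at half the most. Time passes only in rows, so rows that repeat a pose let the fingers close. It gives the time, the measured TCP pose, the force, the opening and the grip force at its end, in the units of the state.
- telemetry.get_obs(): the state, without advancing time (a new reading comes with each control period).
- viewer.snapshot(name): name is "scene" or "top" or "wrist"; returns a dict with "image" (420x560x3 uint8, red, green, blue), "fx", "fy", "cx", "cy" (pixels), "xyz" and "rotation" of the camera in the world; the wrist camera has in their place "hand_eye" (4x4, takes a point from camera to tool coordinates, whose origin is the TCP and whose axes are the flange's). Camera axes: x right, y down, z forward; pixel columns grow to the right and rows downward; lengths in m; the calibration is good to about 2 mm. The wrist camera is an equidistant fisheye: a pixel r from the principal point sees the ray r / f radians off the axis. A picture is of the moment at which its call begins: read the wrist's pose just before it. There is no depth.
- finish_job(): hands the job in; it is judged then, once.
The state is a dict: "t": time; "joint_pos": joint angles; "qd": joint speeds; "joint_torque": joint torques, N m; "eef_pos": TCP position; "ee_rot": TCP orientation; "force": force on the tool from outside, world axes, zero at the start; "moment": the same for the moment, N m; "grip_width": finger opening in m; "grip_force": force on a finger pad.
Only numpy, scipy, OpenCV 4.12 (cv2) and the standard library are available. Lean on these libraries where they do the work, as an engineer would, in place of code of your own. Each camera call takes 0.05 s, during which the arm holds its last target. There are 200 camera calls.

### The job

Set the red carton flat in the middle of the blue press's bed, lengthwise between the two jaws, and let go of it. Then take the ratchet wrench by its black handle and swing it back and forth (counter-clockwise strokes drive the jaw, clockwise strokes slip free) until the carton is clamped and the moving jaw's spring pad is pushed in about half way (rear edge of its black pointer in the green); the jaw cannot be wound back, so never press the pad all the way in. Drive the jaw only with the wrench, let go at the end, and leave the tub, bottle, tape roll and white carton where they are.

Things in the scene. Friction and masses are not known exactly. Their poses are not given: they have to be found in the camera images.
- carton: the red carton with a printed label, 51 (its x) x 75 (its y) x 29 (z) mm, 0.05 to 0.1 kg, lying flat on the bench; origin at the centre of its underside
- press: the carton press, fixed on the bench in a place and turn that vary. Origin: centre line of the blue base plate at bench level; base 130 (x) x 360 (y, from -170 to +190) mm, its deck is 12 mm above the bench. The jaws close along the press's y: fixed jaw at +y (50 mm high, 75 mm wide), then the free bed, then the moving jaw (48 mm above the deck) with its sprung pad, then the grey gearbox under the wrench at -y
- bed (a point): middle of the free bed between the jaws, on the deck, with the axes of the press: set the carton here, its long side (75 mm) along the press's y, within 12 mm of the middle across. At the start the open gap from pad to fixed jaw is 101 to 114 mm, always reaching at least 48 mm from here towards +y and -y; low white marks on the deck at 45 mm either side show the bed's width. Nothing stands beside the bed across (press x)
- fixed_jaw_face (a point): face of the fixed jaw, on the press's centre line, at deck level; 50 mm from point bed in the press's +y; upright faces 60 mm wide, 5 to 41 mm above the deck
- pad_face (a point): front face of the sprung pad, on the centre line, at deck level; moves with jaw and pad; pad 60 mm wide, 5 to 41 mm above the deck
- jaw (a joint): how far (m) the moving jaw has been driven towards the fixed jaw (press +y); 0.0045 to 0.016 at the start, 0.085 at most. It advances 18 mm for each radian the wrench turns counter-clockwise in drive, and stays where it is left (it takes over 20 N to shift it by hand, which is not allowed)
- pad (a joint): how far (m) the sprung pad is pushed back into the moving jaw: 0 = free, 0.024 = bottomed; spring 500 N/m. Half way is 0.012. A black pointer on top of the pad slides with it over the jaw's scale, which is white near the front, green in the middle and red at the back; the pointer's rear edge (away from the fixed jaw) is over the green from 0.006 to 0.018
- wrench (a joint): angle (rad) of the ratchet wrench about the upright spindle, between stops at -0.75 and +0.75; at 0 the handle points along the press's -x (towards the robot), positive = counter-clockwise seen from above (handle end goes towards the press's -y). Turning positive drives the jaw, at about 4 to 5 N on the handle; turning negative slips free, at under 1 N. A ratchet of 16 teeth: at the start of a driving stroke up to 0.39 rad may be lost before a tooth catches
- grip (a point): middle of the wrench's black handle, 122 mm from the spindle axis, 85 mm above the bench; turns with the wrench: its x points along the handle to the spindle. Handle 84 mm long here, 20 mm wide, 24 mm high, free all round. The wrench is captive on the spindle and only turns in the level plane
- spindle (a point): the wrench's upright axis at the height of the handle, with the axes of the press; fixed to the press
- yellow_tub: bystander: tub with a yellow lid, 66 mm across, 70 mm high; origin at the centre of its underside; leave it
- glue_bottle: bystander: white squeeze bottle with a red nozzle, 60 mm across, 174 mm high; origin at the centre of its underside; leave it
- tape: bystander: roll of brown tape lying flat, 116 mm across, 48 mm high; origin at the centre of its underside; leave it
- white_carton: bystander: white carton, 46 x 60 x 30 mm; origin at the centre of its underside; leave it
Not all that is in view belongs to the job. What is shaped like the carton but yellow is not meant.

How it is judged:
By the outcome, as a careful person would: the job done as asked, in the order asked, and still so for the second after the job is handed in, with the robot touching nothing.
It also fails if it takes over 69 s, if anything falls off the work surface, if the arm or the gripper's body presses on something with over 40 N, if the wrist force passes 120 N, or if a joint passes its speed limit or range.

## Working session

There is one attempt and no reset: what is moved stays moved. The work goes in short steps, Python scripts to look and compute and a tool call to move; the robot and the scene stay as the last step left them, time stands still between calls to the robot, and variables do not carry over. Pictures are saved under pics/ and viewed, at most 10 in all, crops included, and the job is handed in when it is done.

Besides the shell and the picture viewer there is one more tool, called after "Call:" as name(argument=value, ...), one argument or row to a line, values as JSON. move_arm: Moves the arm, as the interface text tells. Its arguments: {"type":"object","properties":{"series":{"type":"array"}},"required":["series"]}

```bash
mkdir -p pics; ls; cat > h.py <<'E'
import numpy as np, cv2
from plant import telemetry, viewer, finish_job
def snap(n,f=None):
    o=telemetry.get_obs(); s=viewer.snapshot(n)
    if f: cv2.imwrite('pics/'+f,s['image'][:,:,::-1])
    return o,s
def ray(o,s,u,v):
    x=(u-s['cx'])/s['fx']; y=(v-s['cy'])/s['fy']
    if 'hand_eye' in s:
        r=np.hypot(x,y); k=np.sin(r)/r if r>1e-9 else 1
        d=np.array([x*k,y*k,np.cos(r)]); H=np.array(s['hand_eye']); R=np.array(o['ee_rot'])
        return np.array(o['eef_pos'])+R@H[:3,3], R@H[:3,:3]@d
    return np.array(s['xyz']), np.array(s['rotation'])@np.array([x,y,1.])
def pt(o,s,u,v,z):
    p,d=ray(o,s,u,v); return p+d*(z-p[2])/d[2]
E
python3 - <<'E'
from h import *
o,s=snap('top','top.png'); o2,s2=snap('scene','scene.png')
cv2.imwrite('pics/both.png',np.hstack([cv2.resize(s['image'],(400,300)),cv2.resize(s2['image'],(400,300))])[:,:,::-1])
for q in (s,s2): print({k:np.round(v,3).tolist() for k,v in q.items() if k!='image'})
print({k:np.round(v,3).tolist() for k,v in o.items()})
E
```

```text
pics
{'fx': 417.023, 'fy': 417.023, 'cx': 282.315, 'cy': 213.798, 'xyz': [0.297, -0.017, 1.328], 'rotation': [[0.042, -0.972, 0.232], [-0.999, -0.041, 0.008], [0.002, -0.232, -0.973]]}
{'fx': 522.696, 'fy': 522.696, 'cx': 280.599, 'cy': 210.51, 'xyz': [-0.127, 0.671, 1.178], 'rotation': [[-0.706, -0.525, 0.476], [-0.709, 0.524, -0.472], [-0.002, -0.67, -0.742]]}
{'t': 0.0, 'joint_pos': [1.086, 0.592, 0.048, 1.61, -0.033, 0.943, -0.034], 'qd': [0.001, 0.0, -0.001, 0.003, 0.0, -0.004, 0.0], 'joint_torque': [0.002, -54.87, 1.547, -19.813, 0.009, 0.009, 0.0], 'eef_pos': [0.276, -0.67, 0.23], 'ee_rot': [[0.925, 0.381, -0.001], [0.381, -0.925, 0.002], [-0.0, -0.002, -1.0]], 'force': [0.092, -0.294, 0.163], 'moment': [-0.011, 0.056, 0.01], 'grip_force': 0.0, 'grip_width': 0.085}
```

View pics/top.png

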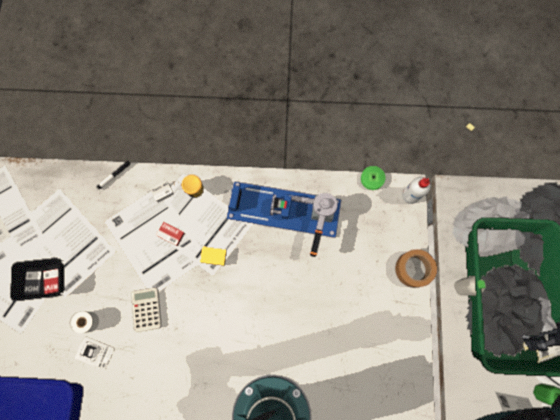

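View pics/scene.png

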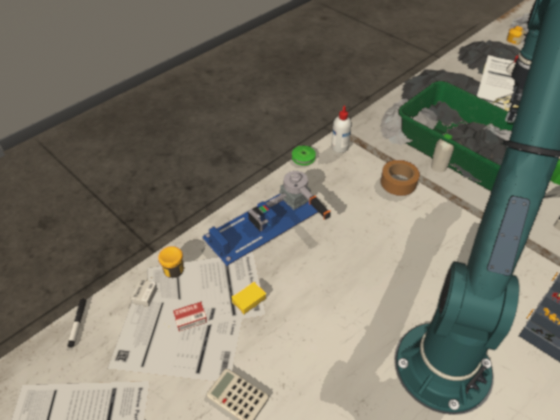

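Top view: the candidates for the carton are the red/white-labelled box at (170,234), the yellow box of the same shape at (213,256), the red/black item at (38,278) and the white carton at about (165,190). By the description I choose (170,234). The press is at (285,208), with its fixed jaw on the left, wrench handle at (316,243) and spindle at (323,203). I'll check this in one close crop.

```bash
python3 - <<'E'
from h import *
o,s=snap('top'); o2,s2=snap('scene')
a=cv2.resize(s['image'][165:285,140:350],(800,457),interpolation=cv2.INTER_CUBIC)
cv2.imwrite('pics/crop1.png',a[:,:,::-1])
for n,q,z in(('top',s,0),('scene',s2,0)):
    h=cv2.cvtColor(q['image'],cv2.COLOR_RGB2HSV)
    def comps(lo,hi,z,name,mn=20):
        m=cv2.inRange(h,np.array(lo),np.array(hi))
        c,_=cv2.findContours(m,cv2.RETR_EXTERNAL,cv2.CHAIN_APPROX_NONE)
        for k in c:
            if cv2.contourArea(k)<mn: continue
            r=cv2.minAreaRect(k); b=cv2.boxPoints(r)
            W=np.array([pt(None,q,u,v,z)[:2] for u,v in b])
            print(n,name,np.round(r[0]),'ctr',np.round(W.mean(0),3),'edges',np.round(W[1]-W[0],3),np.round(W[2]-W[1],3))
    comps((165,110,80),(180,255,255),.029,'redA'); comps((0,110,80),(6,255,255),.029,'redB')
    comps((105,120,40),(125,255,255),.012,'blue',300)
    comps((20,150,120),(32,255,255),.029,'yel')
E
```

```text
top redB [ 50. 290.] ctr [0.336 0.694] edges [ 0.008 -0.039] [-0.011 -0.004]
top redB [ 51. 282.] ctr [0.362 0.696] edges [ 0.01  -0.045] [-0.023 -0.008]
top redB [171. 231.] ctr [0.537 0.343] edges [ 0.026 -0.01 ] [-0.032 -0.069]
top redB [424. 182.] ctr [ 0.733 -0.465] edges [ 0.029 -0.027] [-0.018 -0.017]
top blue [ 40. 398.] ctr [0.027 0.679] edges [0.114 0.023] [ 0.01 -0.24]
top blue [274. 207.] ctr [0.633 0.023] edges [ 0.124 -0.011] [-0.039 -0.291]
top yel [213. 256.] ctr [0.464 0.206] edges [ 0.046 -0.003] [-0.009 -0.077]
top yel [190. 184.] ctr [0.696 0.297] edges [ 0.002 -0.056] [-0.058 -0.005]
scene redB [188. 310.] ctr [0.535 0.345] edges [-0.029 -0.065] [-0.025  0.011]
scene redB [556. 296.] ctr [-0.101 -0.352] edges [-0.013 -0.013] [-0.008  0.017]
scene redB [344. 112.] ctr [ 0.788 -0.554] edges [-0.023 -0.023] [-0.053  0.062]
scene blue [259. 223.] ctr [ 0.633 -0.   ] edges [-0.033 -0.358] [-0.139  0.06 ]
scene yel [249. 297.] ctr [0.455 0.21 ] edges [-0.009 -0.087] [-0.059  0.016]
scene yel [168. 259.] ctr [0.702 0.285] edges [ 0.043 -0.077] [-0.058 -0.013]
scene yel [514.  34.] ctr [ 0.627 -1.48 ] edges [ 0.007 -0.113] [-0.05   0.039]
```

View pics/crop1.png

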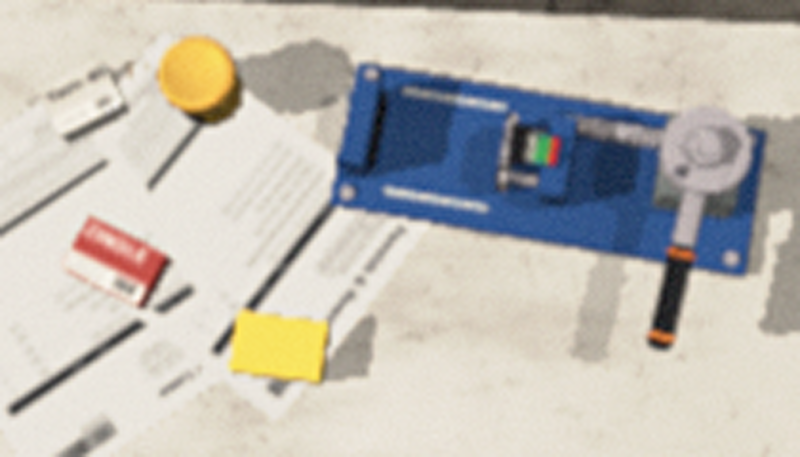

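The crop confirms the red carton with its label at crop (118,260), top view (171,233). The yellow box at (280,345) is a decoy. The press runs from its fixed jaw at crop (360,120) to its spindle at (704,148), and the handle goes from (680,253) to (661,338).

```bash
cat >> h.py <<'E'
def go(p,yaw_y):
    """tool shift cm and turn for TCP to p, with tool y line along world angle yaw_y (mod pi)"""
    o=telemetry.get_obs(); R=np.array(o['ee_rot']); d=R.T@(np.array(p)-o['eef_pos'])*100
    a=np.arctan2(R[1,1],R[0,1]); t=-(yaw_y-a); t=(t+np.pi/2)%np.pi-np.pi/2
    print('t',round(o['t'],2),'pos',np.round(o['eef_pos'],4),'shift cm',np.round(d,2),'turn',round(t,3),'j7',round(o['joint_pos'][6],2))
E
python3 - <<'E'
from h import *
o,s=snap('top')
P=lambda x,y,z:np.round(pt(None,s,140+x/3.81,165+y/3.81,z),4)
c=[P(*q,.012) for q in((362,65),(335,205),(748,272),(768,130))]
print('base',c)
m=[P(*q,.013) for q in((403,92),(507,106),(488,209),(385,190))]; print('marks',m,np.mean(m,0))
print('spindle',P(706,148,.1)); print('handle',P(680,253,.097),P(661,338,.097))
print('carton',[P(*q,.029) for q in((88,215),(172,260),(150,307),(65,268))])
go((.524,.348,.2),np.arctan2(-.42,.907)+0)
E
```

```text
base [array([0.7126, 0.1546, 0.012 ]), array([0.5874, 0.1691, 0.012 ]), array([ 0.5443, -0.1821,  0.012 ]), array([ 0.6689, -0.1978,  0.012 ])]
marks [array([0.6894, 0.1175, 0.013 ]), array([0.6806, 0.0272, 0.013 ]), array([0.5891, 0.0391, 0.013 ]), array([0.602 , 0.1274, 0.013 ])] [0.640275 0.0778   0.013   ]
spindle [ 0.6271 -0.1363  0.1   ]
handle [ 0.5414 -0.1176  0.097 ] [ 0.4733 -0.1043  0.097 ]
carton [array([0.5663, 0.3724, 0.029 ]), array([0.5311, 0.2986, 0.029 ]), array([0.4911, 0.3129, 0.029 ]), array([0.5207, 0.3866, 0.029 ])]
t 0.25 pos [ 0.2761 -0.67    0.2307] shift cm [ 61.71 -84.67   3.16] turn -0.746 j7 -0.03
```

Call:
move_arm(
  series=[
    [1, 2.7, -2.6, 0, 0],
    [1, 5.4, -5.2, 0, 0],
    [1, 8.1, -7.8, 0, 0],
    [1, 10.8, -10.4, 0, 0],
    [1, 13.5, -13, 0, 0],
  ],
)

```text
t: 0.67
eef_pos: [0.3519, -0.497, 0.2313]
ee_rot: [[0.925, 0.381, 0.0], [0.381, -0.925, 0.0], [0.0, -0.0, -1.0]]
force: [-0.0, -0.6, 0.5]
grip_width: 0.0853
grip_force: 0.0
```

Call:
move_arm(
  series=[
    [1, 2.7, -2.6, 0, 0],
    [1, 5.4, -5.2, 0, 0],
    [1, 8.1, -7.8, 0, 0],
    [1, 10.8, -10.4, 0, 0],
    [1, 13.5, -13, 0, 0],
  ],
)

```text
t: 1.08
eef_pos: [0.4272, -0.3254, 0.2315]
ee_rot: [[0.925, 0.381, 0.0], [0.381, -0.925, -0.0], [0.0, 0.0, -1.0]]
force: [0.6, -0.6, -0.2]
grip_width: 0.0857
grip_force: 0.0
```

Call:
move_arm(
  series=[
    [1, 2.7, -2.6, 0, 0],
    [1, 5.4, -5.2, 0, 0],
    [1, 8.1, -7.8, 0, 0],
    [1, 10.8, -10.4, 0, 0],
    [1, 13.5, -13, 0, 0],
  ],
)

```text
t: 1.5
eef_pos: [0.5025, -0.1538, 0.2315]
ee_rot: [[0.925, 0.381, 0.0], [0.381, -0.925, -0.0], [0.0, 0.0, -1.0]]
force: [0.3, 0.6, 0.4]
grip_width: 0.085
grip_force: 0.0
```

```bash
python3 -c "
from h import *
go((.525,.343,.2),-.416)"
```

```text
t 1.5 pos [ 0.5025 -0.1538  0.2315] shift cm [ 21.   -45.08   3.14] turn -0.764 j7 -0.99
```

Call:
move_arm(
  series=[
    [1, 1.4, -3, 0, 0],
    [1, 2.8, -6, 0, 0],
    [1, 4.2, -9, 0, 0],
    [1, 5.6, -12, 0, 0],
    [1, 7, -15, 0, 0],
  ],
)

```text
t: 1.92
eef_pos: [0.5095, 0.0114, 0.2314]
ee_rot: [[0.925, 0.381, 0.0], [0.381, -0.925, -0.0], [0.0, 0.0, -1.0]]
force: [-0.2, 0.2, 0.4]
grip_width: 0.0853
grip_force: 0.0
```

Call:
move_arm(
  series=[
    [1, 1.4, -3, 0, 0],
    [1, 2.8, -6, 0, 0],
    [1, 4.2, -9, 0, 0],
    [1, 5.6, -12, 0, 0],
    [1, 7, -15, 0, 0],
  ],
)

```text
t: 2.33
eef_pos: [0.5171, 0.1768, 0.2314]
ee_rot: [[0.925, 0.381, 0.0], [0.381, -0.925, -0.0], [0.0, 0.0, -1.0]]
force: [0.8, -0.4, 0.4]
grip_width: 0.0855
grip_force: 0.0
```

Call:
move_arm(
  series=[
    [1, 1.4, -3, 0.6, -0.12],
    [1, 2.8, -6, 1.2, -0.24],
    [1, 4.2, -9, 1.8, -0.36],
    [1, 5.6, -12, 2.4, -0.48],
    [1, 7, -15, 3, -0.6],
  ],
)

```text
t: 2.75
eef_pos: [0.5247, 0.3421, 0.2011]
ee_rot: [[0.543, 0.84, 0.0], [0.84, -0.543, -0.0], [0.0, 0.0, -1.0]]
force: [0.7, 0.0, -0.3]
grip_width: 0.0856
grip_force: 0.0
```

Call:
move_arm(
  series=[
    [1, 0, 0, 0, -0.08],
    [1, 0, 0, 0, -0.16],
    [1, 0, 0, 0, -0.16],
  ],
)

```text
t: 3.0
eef_pos: [0.5245, 0.3413, 0.2008]
ee_rot: [[0.405, 0.914, -0.001], [0.914, -0.405, 0.0], [-0.0, -0.001, -1.0]]
force: [-0.2, -0.2, -0.5]
grip_width: 0.0855
grip_force: 0.0
```

```bash
python3 - <<'E'
from h import *
o,s=snap('wrist','w1.png')
print(s['fx'],s['cx'],s['cy'],np.round(s['hand_eye'],3).tolist())
h=cv2.cvtColor(s['image'],cv2.COLOR_RGB2HSV)
m=cv2.inRange(h,(0,110,70),(8,255,255))|cv2.inRange(h,(170,110,70),(180,255,255))
c,_=cv2.findContours(m,0,1)
for k in c:
    if cv2.contourArea(k)>50:
        b=cv2.boxPoints(cv2.minAreaRect(k)); print(np.round(b).tolist(),[np.round(pt(o,s,u,v,.029)[:2],4).tolist() for u,v in b])
go((.525,.343,.2),-.416)
E
```

```text
325.19226210127806 275.9467848783744 212.14187983941284 [[0.0, -0.965, -0.263, 0.067], [1.0, 0.0, -0.0, -0.0], [0.0, -0.263, 0.965, -0.144], [0.0, 0.0, 0.0, 1.0]]
[[251.0, 146.0], [301.0, 146.0], [301.0, 220.0], [251.0, 220.0]] [[0.521, 0.394], [0.5652, 0.3745], [0.5361, 0.3058], [0.4897, 0.3263]]
t 3.05 pos [0.5248 0.3405 0.201 ] shift cm [ 0.24 -0.08  0.1 ] turn -0.006 j7 -1.27
```

View pics/w1.png

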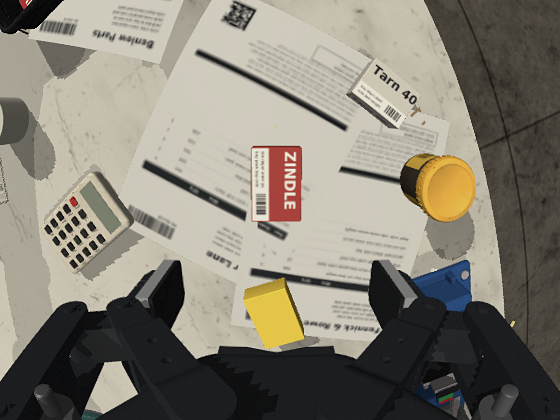

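The wrist picture shows the red carton squarely aligned at (276,183), with the white carton, the tub and the yellow box well clear. Next I descend and grip.

Call:
move_arm(
  series=[
    [1, 1, -0.1, 3, 0],
    [1, 1, -0.1, 6.5, 0],
    [1, 1, -0.1, 10, 0],
    [1, 1, -0.1, 13, 0],
    [1, 1, -0.1, 16, 0],
  ],
)

```text
t: 3.47
eef_pos: [0.5283, 0.3491, 0.04]
ee_rot: [[0.411, 0.912, 0.001], [0.912, -0.411, -0.001], [-0.0, 0.001, -1.0]]
force: [0.8, -0.2, 0.4]
grip_width: 0.0853
grip_force: 0.0
```

Call:
move_arm(
  series=[
    [1, 0, 0, 1.2, 0],
    [1, 0, 0, 2.4, 0],
    [1, 0, 0, 3.5, 0],
    [1, 0, 0, 3.5, 0],
    [0.3, 0, 0, 3.5, 0],
  ],
)

```text
t: 3.88
eef_pos: [0.5285, 0.3504, 0.0069]
ee_rot: [[0.408, 0.913, 0.001], [0.913, -0.408, 0.0], [0.001, 0.001, -1.0]]
force: [0.3, -0.7, 0.4]
grip_width: 0.0755
grip_force: 0.0
```

Call:
move_arm(
  series=[
    [0.3, 0, 0, 0, 0],
    [0.3, 0, 0, 0, 0],
    [0.3, 0, 0, 0, 0],
    [0.3, 0, 0, 0, 0],
    [0.3, 0, 0, 0, 0],
  ],
)

```text
t: 4.3
eef_pos: [0.5291, 0.351, 0.008]
ee_rot: [[0.408, 0.913, 0.002], [0.913, -0.408, 0.002], [0.003, 0.001, -1.0]]
force: [-0.3, 0.2, 6.9]
grip_width: 0.0491
grip_force: 64.4
```

Call:
move_arm(
  series=[
    [0.3, 0, 0, -1, 0],
    [0.3, 0, 0, -3, 0],
    [0.3, 0, 0, -6, 0],
    [0.3, 0, 0, -9, 0],
    [0.3, 0, 0, -12, 0],
  ],
)

```text
t: 4.72
eef_pos: [0.5274, 0.3496, 0.1278]
ee_rot: [[0.408, 0.913, -0.001], [0.913, -0.408, -0.001], [-0.001, -0.0, -1.0]]
force: [1.2, -0.0, -1.8]
grip_width: 0.0489
grip_force: 63.6
```

```bash
python3 -c "
from h import *
go((.64,.078,.125),-.123)"
```

```text
t 4.72 pos [0.5274 0.3496 0.1278] shift cm [-20.21  21.35   0.29] turn -0.297 j7 -1.32
```

Call:
move_arm(
  series=[
    [0.3, -2.5, 2.6, 0, 0],
    [0.3, -5, 5.3, 0, -0.06],
    [0.3, -7.5, 8, 0, -0.12],
    [0.3, -10, 10.6, 0, -0.18],
    [0.3, -12.5, 13.3, 0, -0.24],
  ],
)

```text
t: 5.13
eef_pos: [0.5985, 0.18, 0.1271]
ee_rot: [[0.176, 0.984, 0.0], [0.984, -0.176, -0.0], [-0.0, 0.0, -1.0]]
force: [0.8, 0.1, -1.4]
grip_width: 0.0489
grip_force: 63.6
```

```bash
python3 -c "
from h import *
go((.64,.078,.125),-.123)"
```

```text
t 5.13 pos [0.5985 0.18   0.1271] shift cm [-9.31  5.88  0.21] turn -0.054 j7 -0.86
```

Call:
move_arm(
  series=[
    [0.3, -2.3, 1.5, 0, -0.01],
    [0.3, -4.6, 3, 0, -0.03],
    [0.3, -7, 4.5, 0, -0.05],
    [0.3, -9.3, 5.9, 0, -0.05],
    [0.3, -9.3, 5.9, 0, -0.05],
  ],
)

```text
t: 5.55
eef_pos: [0.642, 0.0703, 0.1263]
ee_rot: [[0.14, 0.99, 0.001], [0.99, -0.14, -0.006], [-0.006, 0.002, -1.0]]
force: [0.4, -0.9, -1.0]
grip_width: 0.0487
grip_force: 63.6
```

```bash
python3 - <<'E'
from h import *
go((.64,.078,.125),-.123)
o,s=snap('wrist','w2.png'); o,t=snap('top')
cv2.imwrite('pics/t2.png',cv2.resize(t['image'][170:260,210:350],(800,514),interpolation=2)[:,:,::-1])
E
```

```text
t 5.55 pos [0.642  0.0703 0.1263] shift cm [ 0.74 -0.31  0.13] turn -0.017 j7 -0.65
```

View pics/w2.png

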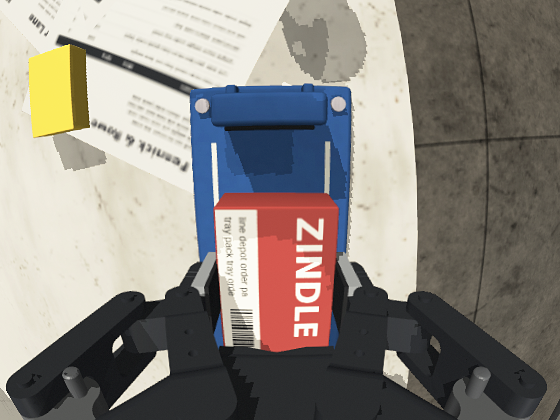

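The wrist view shows the carton held straight, its front top edge at v≈207. Beyond it are the fixed jaw with its top front edge at v≈122, the deck mark ends at (214,142) and (327,142), and the bolts at (202,106) and (338,104).

```bash
python3 - <<'E'
from h import *
go((.64,.078,.125),-.123)
o,s=snap('wrist')
y=np.array([.123,.992]);x=np.array([.992,-.123]); b=np.array([.64,.078])
def f(n,u,v,z):
    p=pt(o,s,u,v,z)[:2]; print(n,np.round(p,4),'rel bed press x,y',np.round([(p-b)@x,(p-b)@y],4))
f('jawL',212,122,.062);f('jawR',326,122,.062);f('jawbot',270,129,.03)
f('mkL',214,142,.013);f('mkR',327,142,.013);f('bL',202,106,.016);f('bR',338,104,.016)
zt=o['eef_pos'][2]+.021
f('cL',216,208,zt);f('cR',337,207,zt);f('cLb',216,194,zt-.029);f('cRb',337,193,zt-.029)
E
```

```text
t 5.65 pos [0.64   0.0774 0.1265] shift cm [ 0.06 -0.01  0.15] turn -0.011 j7 -0.65
jawL [0.6085 0.1519] rel bed press x,y [-0.0403  0.0694]
jawR [0.6806 0.1419] rel bed press x,y [0.0324 0.0684]
jawbot [0.644  0.1415] rel bed press x,y [-0.0038  0.0635]
mkL [0.5982 0.1378] rel bed press x,y [-0.0488  0.0541]
mkR [0.687  0.1256] rel bed press x,y [0.0408 0.053 ]
bL [0.5936 0.1677] rel bed press x,y [-0.0571  0.0833]
bR [0.6989 0.1547] rel bed press x,y [0.0489 0.0833]
cL [0.621  0.1152] rel bed press x,y [-0.0234  0.0346]
cR [0.6683 0.1093] rel bed press x,y [0.0242 0.0345]
cLb [0.6157 0.1154] rel bed press x,y [-0.0287  0.0341]
cRb [0.6736 0.1081] rel bed press x,y [0.0296 0.034 ]
```

View pics/t2.png

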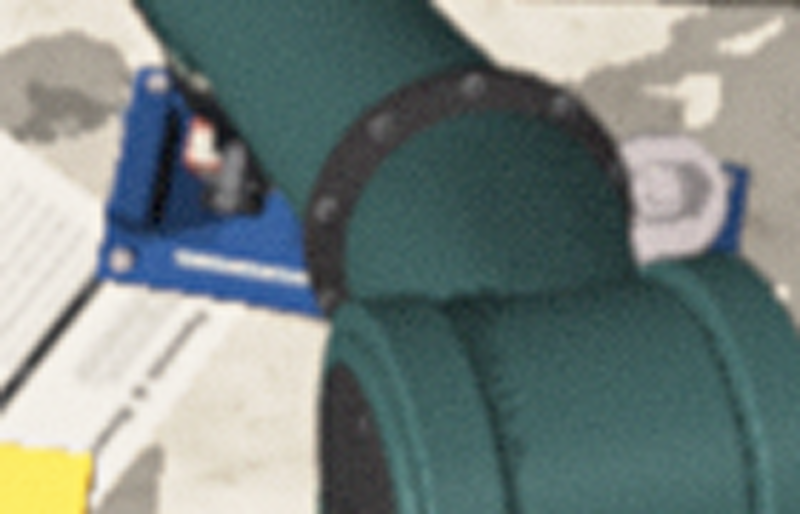

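```bash
python3 - <<'E'
from h import *
o,s=snap('wrist'); im=s['image']; h=cv2.cvtColor(im,cv2.COLOR_RGB2HSV)
print(np.round(o['eef_pos'],4),np.round(o['ee_rot'],3)[0])
y=np.array([.123,.992]);x=np.array([.992,-.123]); b=np.array([.64,.078])
def f(n,u,v,z):
    p=pt(o,s,u,v,z)[:2]; print(n,(u,v),'rel bed press x,y',np.round([(p-b)@x,(p-b)@y],4))
m=cv2.inRange(h,(0,0,140),(180,90,255)); m[:, :188]=0; m[:,352:]=0; m[:70]=0; m[200:]=0
c,_=cv2.findContours(m,0,1)
for k in c:
    a=cv2.contourArea(k)
    if 15<a<900:
        X,Y,W,H=cv2.boundingRect(k); f('blob %d %dx%d'%(a,W,H),X+W/2,Y,.013); 
B=cv2.inRange(h,(105,100,30),(125,255,255))
for u in(245,270,295): print(u,[(v,im[v,u].tolist()) for v in range(96,136,3)])
E
```

```text
[0.6394 0.0797 0.1266] [ 0.13   0.991 -0.   ]
blob 169 6x45 (332.0, 155) rel bed press x,y [0.044  0.0451]
blob 200 7x46 (220.5, 154) rel bed press x,y [-0.0449  0.0466]
blob 147 15x14 (344.5, 110) rel bed press x,y [0.0537 0.0815]
blob 144 14x14 (208.0, 110) rel bed press x,y [-0.0541  0.0822]
blob 770 11x96 (193.5, 104) rel bed press x,y [-0.0659  0.0878]
245 [(96, [245, 242, 232]), (99, [57, 100, 162]), (102, [39, 66, 107]), (105, [23, 41, 64]), (108, [56, 97, 157]), (111, [49, 86, 140]), (114, [48, 84, 135]), (117, [49, 83, 134]), (120, [48, 83, 133]), (123, [46, 80, 129]), (126, [45, 79, 127]), (129, [44, 78, 125]), (132, [44, 76, 124]), (135, [37, 65, 106])]
270 [(96, [219, 211, 191]), (99, [53, 95, 157]), (102, [51, 87, 137]), (105, [48, 83, 134]), (108, [53, 93, 148]), (111, [49, 85, 136]), (114, [49, 83, 132]), (117, [47, 81, 131]), (120, [49, 83, 133]), (123, [49, 83, 131]), (126, [46, 81, 130]), (129, [46, 78, 129]), (132, [45, 78, 126]), (135, [39, 66, 106])]
295 [(96, [235, 228, 208]), (99, [53, 93, 153]), (102, [48, 84, 134]), (105, [47, 82, 131]), (108, [56, 97, 155]), (111, [51, 89, 143]), (114, [48, 84, 136]), (117, [48, 83, 133]), (120, [48, 83, 133]), (123, [46, 82, 132]), (126, [46, 81, 130]), (129, [46, 80, 130]), (132, [47, 82, 129]), (135, [38, 68, 109])]
```

Call:
move_arm(
  series=[
    [0.3, -0.1, 0.1, 2.5, -0.01],
    [0.3, -0.1, 0.1, 5, -0.01],
    [0.3, -0.1, 0.1, 7.5, -0.01],
    [0.3, -0.1, 0.1, 9, -0.01],
    [0.3, -0.1, 0.1, 9.8, -0.01],
  ],
)

```text
t: 6.17
eef_pos: [0.6384, 0.0808, 0.0263]
ee_rot: [[0.116, 0.993, -0.004], [0.993, -0.116, 0.0], [-0.0, -0.004, -1.0]]
force: [0.8, -1.6, -0.9]
grip_width: 0.0495
grip_force: 63.7
```

Call:
move_arm(
  series=[
    [0.3, 0, 0, 0.2, 0],
    [0.3, 0, 0, 0.4, 0],
    [0.3, 0, 0, 0.6, 0],
    [0.3, 0, 0, 0.7, 0],
    [0.3, 0, 0, 0.7, 0],
  ],
)

```text
t: 6.58
eef_pos: [0.6413, 0.0788, 0.0221]
ee_rot: [[0.12, 0.993, 0.001], [0.993, -0.12, 0.0], [0.0, 0.001, -1.0]]
force: [-0.6, -0.8, -0.4]
grip_width: 0.0491
grip_force: 63.7
```

Call:
move_arm(
  series=[
    [0.3, 0, 0, 0.1, 0],
    [0.3, 0, 0, 0.2, 0],
    [0.3, 0, 0, 0.2, 0],
    [0.3, 0, 0, 0.2, 0],
  ],
)

```text
t: 6.92
eef_pos: [0.6412, 0.0785, 0.0201]
ee_rot: [[0.12, 0.993, 0.001], [0.993, -0.12, -0.0], [0.0, 0.001, -1.0]]
force: [-1.1, -0.5, 4.3]
grip_width: 0.0493
grip_force: 64.1
```

Contact at 4 N, so I release and retract.

Call:
move_arm(
  series=[
    [0.9, 0, 0, 0, 0],
    [0.9, 0, 0, 0, 0],
    [0.9, 0, 0, 0, 0],
    [0.9, 0, 0, 0, 0],
    [0.9, 0, 0, 0, 0],
  ],
)

```text
t: 7.33
eef_pos: [0.6406, 0.0786, 0.0191]
ee_rot: [[0.12, 0.993, -0.0], [0.993, -0.12, -0.0], [-0.0, -0.0, -1.0]]
force: [-0.4, -0.0, -0.4]
grip_width: 0.077
grip_force: 0.0
```

Call:
move_arm(
  series=[
    [0.9, 0, 0, -1, 0],
    [0.9, 0, 0, -4, 0],
    [0.9, 0, 0, -7.5, 0],
    [0.9, 0, 0, -11, 0],
    [0.9, 0, 0, -14.5, 0],
  ],
)

```text
t: 7.75
eef_pos: [0.6403, 0.0786, 0.1663]
ee_rot: [[0.119, 0.993, -0.0], [0.993, -0.119, 0.0], [0.0, -0.0, -1.0]]
force: [0.6, 0.2, 0.1]
grip_width: 0.0771
grip_force: 0.0
```

Call:
move_arm(
  series=[
    [0.9, -3.5, -3.5, -1, 0],
    [0.9, -6, -6, -2, 0],
    [0.9, -8, -8, -2, 0],
    [0.9, -8, -8, -2, 0],
    [0.9, -8, -8, -2, 0],
  ],
)

```text
t: 8.17
eef_pos: [0.5501, 0.0068, 0.1851]
ee_rot: [[0.122, 0.992, -0.0], [0.992, -0.122, -0.002], [-0.002, -0.0, -1.0]]
force: [0.5, -0.5, 0.5]
grip_width: 0.0766
grip_force: 0.0
```

```bash
python3 - <<'E'
from h import *
o,s=snap('wrist'); o,s=snap('wrist','w3.png'); go((.512,-.115,.2),-.123)
E
```

```text
t 8.27 pos [0.5527 0.0093 0.1851] shift cm [-12.83  -2.55  -1.51] turn 0.003 j7 -0.52
```

View pics/w3.png

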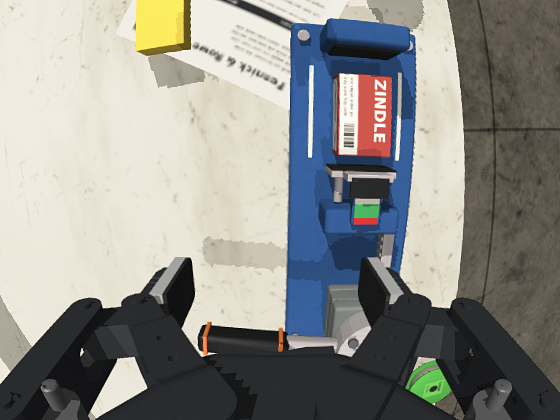

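The carton lies straight between the jaws, centred between the marks. The scale is at (366,205) with the pad free. The handle bands are at (206,338) and (284,340).

```bash
python3 - <<'E'
from h import *
o,s=snap('wrist'); h=cv2.cvtColor(s['image'],cv2.COLOR_RGB2HSV)
m=cv2.inRange(h,(5,170,120),(18,255,255)); m[:310]=0
c,_=cv2.findContours(m,0,1); q=[]
for k in c:
    if cv2.contourArea(k)>20:
        X,Y,W,H=cv2.boundingRect(k); p=pt(o,s,X+W/2,Y+H/2,.09); q.append(p); print((X,Y,W,H),np.round(p,4))
go((.507,-.112,.185),1.377)
E
```

```text
(277, 330, 5, 22) [ 0.5417 -0.1096  0.09  ]
(202, 323, 8, 33) [ 0.4745 -0.1019  0.09  ]
t 8.32 pos [0.553  0.0098 0.1848] shift cm [-12.64  -3.12  -0.04] turn -1.496 j7 -0.52
```

Call:
move_arm(
  series=[
    [0.7, -2.5, -0.6, 0, 0.12],
    [0.7, -5, -1.2, 0, 0.24],
    [0.7, -7.5, -1.9, 0, 0.36],
    [0.7, -10, -2.5, 0, 0.48],
    [0.7, -12.4, -3.1, 0, 0.6],
  ],
)

```text
t: 8.73
eef_pos: [0.5072, -0.1106, 0.1843]
ee_rot: [[0.662, 0.749, 0.001], [0.749, -0.662, 0.001], [0.001, 0.0, -1.0]]
force: [0.1, 0.0, -0.4]
grip_width: 0.0597
grip_force: 0.0
```

Call:
move_arm(
  series=[
    [0.7, 0, 0, 0, 0.12],
    [0.7, 0, 0, 0, 0.24],
    [0.7, 0, 0, 0, 0.36],
    [0.7, 0, 0, 0, 0.48],
    [0.7, 0, 0, 0, 0.6],
  ],
)

```text
t: 9.15
eef_pos: [0.5077, -0.1095, 0.1842]
ee_rot: [[0.97, 0.245, 0.001], [0.245, -0.97, 0.001], [0.001, -0.0, -1.0]]
force: [-0.6, 0.2, -0.2]
grip_width: 0.0594
grip_force: 0.0
```

Call:
move_arm(
  series=[
    [0.7, 0, 0, 0, 0.12],
    [0.7, 0, 0, 0, 0.24],
    [0.7, 0, 0, 0, 0.36],
    [0.7, 0, 0, 0, 0.4],
    [0.7, 0, 0, 0, 0.4],
  ],
)

```text
t: 9.57
eef_pos: [0.5077, -0.1093, 0.1841]
ee_rot: [[0.989, -0.147, 0.001], [-0.147, -0.989, 0.0], [0.001, -0.0, -1.0]]
force: [0.2, 0.6, -0.3]
grip_width: 0.0601
grip_force: 0.0
```

```bash
python3 - <<'E'
from h import *
snap('wrist'); snap('wrist')
o,s=snap('wrist','w4.png'); h=cv2.cvtColor(s['image'],cv2.COLOR_RGB2HSV)
m=cv2.inRange(h,(5,170,120),(18,255,255))
c,_=cv2.findContours(m,0,1)
for k in c:
    if cv2.contourArea(k)>20:
        X,Y,W,H=cv2.boundingRect(k); print((X,Y,W,H),np.round(pt(o,s,X+W/2,Y+H/2,.093),4))
go((.507,-.110,.066),1.42)
E
```

```text
(262, 256, 28, 8) [ 0.4709 -0.1042  0.093 ]
(267, 168, 29, 8) [ 0.5389 -0.1183  0.093 ]
t 9.72 pos [ 0.507  -0.1099  0.1842] shift cm [0.000e+00 1.000e-02 1.182e+01] turn 0.004 j7 -1.6
```

View pics/w4.png

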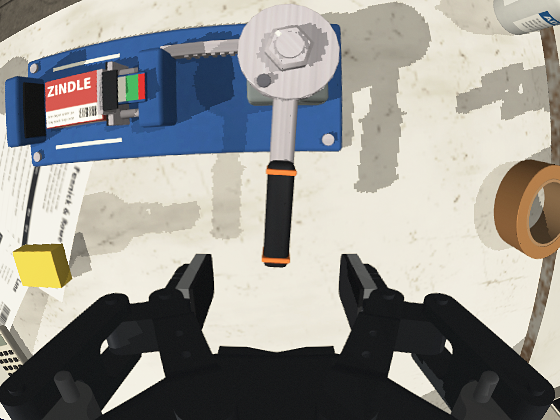

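The handle runs from (276,260) to (281,172), with the spindle at (290,45) and the jaw scale visible at (130,88). The wrench is at about -0.08 rad. I'll descend and grip it.

Call:
move_arm(
  series=[
    [0.7, -0.2, 0.1, 2, 0.05],
    [0.7, -0.2, 0.1, 5, 0.05],
    [0.7, -0.2, 0.1, 8, 0.05],
    [0.7, -0.2, 0.1, 10.5, 0.05],
    [0.7, -0.2, 0.1, 11.8, 0.05],
  ],
)

```text
t: 10.13
eef_pos: [0.5029, -0.1108, 0.0637]
ee_rot: [[0.981, -0.196, -0.003], [-0.196, -0.981, 0.001], [-0.004, -0.0, -1.0]]
force: [0.6, -0.2, 0.4]
grip_width: 0.0595
grip_force: 0.0
```

Call:
move_arm(
  series=[
    [0.1, 0, 0, 0, 0],
    [0.1, 0, 0, 0, 0],
    [0.1, 0, 0, 0, 0],
    [0.1, 0, 0, 0, 0],
    [0.1, 0, 0, 0, 0],
  ],
)

```text
t: 10.55
eef_pos: [0.505, -0.1116, 0.0674]
ee_rot: [[0.98, -0.198, 0.003], [-0.198, -0.98, -0.0], [0.003, -0.0, -1.0]]
force: [0.3, 0.3, -0.5]
grip_width: 0.0192
grip_force: 59.0
```

Call:
move_arm(
  series=[
    [0.1, 0, 0, 0, 0],
    [0.1, 0, 0, 0, 0],
    [0.1, 0, 0, 0, 0],
  ],
)

```text
t: 10.8
eef_pos: [0.5049, -0.1116, 0.0673]
ee_rot: [[0.98, -0.198, 0.002], [-0.198, -0.98, -0.0], [0.002, -0.0, -1.0]]
force: [0.3, -1.0, 7.0]
grip_width: 0.0193
grip_force: 60.0
```

```bash
cat >> h.py <<'E'
def arc(dth,n,sp=(.6245,-.1358)):
    """rows (cm, rad) for swinging the gripped wrench by dth (ccw+) in n rows about the spindle"""
    o=telemetry.get_obs(); R=np.array(o['ee_rot']); p=np.array(o['eef_pos'])
    r=p[:2]-sp; print('t',round(o['t'],2),'r',round(np.hypot(*r),4),'wrench',round(np.arctan2(-r[1],-r[0])+.1235,3),'toolx',round(np.arctan2(R[1,0],R[0,0])+.1235,3),'z',round(p[2],4),'F',np.round(o['force'],1),'grip',round(o['grip_force'],1),'j7',round(o['joint_pos'][6],2))
    r=.122*r/np.hypot(*r)
    for i in range(1,n+1):
        a=dth*i/n; c,s_=np.cos(a),np.sin(a); q=np.array([c*r[0]-s_*r[1],s_*r[0]+c*r[1]])+sp-p[:2]
        print(np.round(R.T@[*q,0]*100,2)[:2],round(-a,3))
E
python3 -c "
from h import *
arc(.8,10); arc(-.6,5)"
```

```text
t 10.8 r 0.122 wrench -0.077 toolx -0.076 z 0.0673 F [ 0.3 -1.   7. ] grip 60.0 j7 -1.64
[0.04 0.97] -0.08
[0.15 1.94] -0.16
[0.35 2.9 ] -0.24
[0.62 3.84] -0.32
[0.96 4.75] -0.4
[1.37 5.64] -0.48
[1.86 6.48] -0.56
[2.41 7.29] -0.64
[3.02 8.05] -0.72
[3.69 8.76] -0.8
t 10.8 r 0.122 wrench -0.077 toolx -0.076 z 0.0673 F [ 0.3 -1.   7. ] grip 60.0 j7 -1.64
[ 0.09 -1.46] 0.12
[ 0.35 -2.9 ] 0.24
[ 0.79 -4.3 ] 0.36
[ 1.38 -5.63] 0.48
[ 2.14 -6.89] 0.6
```

Call:
move_arm(
  series=[
    [0.1, 0.1, -1.4, 0, 0.115],
    [0.1, 0.3, -2.8, 0, 0.23],
    [0.1, 0.7, -4.1, 0, 0.345],
    [0.1, 1.3, -5.4, 0, 0.46],
    [0.1, 1.9, -6.6, 0, 0.57],
  ],
)

```text
t: 11.22
eef_pos: [0.5375, -0.0497, 0.0674]
ee_rot: [[0.716, -0.698, 0.003], [-0.698, -0.716, -0.0], [0.003, -0.002, -1.0]]
force: [1.8, -3.3, 1.3]
grip_width: 0.0193
grip_force: 59.5
```

```bash
python3 - <<'E'
from h import *
snap('wrist')
arc(.5,5)
o,s=snap('wrist','w5.png'); h=cv2.cvtColor(s['image'],cv2.COLOR_RGB2HSV)
for n,lo,hi in(('g',(45,90,60),(80,255,255)),('r',(0,120,60),(8,255,255))):
    c,_=cv2.findContours(cv2.inRange(h,lo,hi),0,1)
    for k in c:
        if cv2.contourArea(k)>15: r=cv2.minAreaRect(k);print(n,np.round(r[0]),np.round(r[1],1),r[2], np.round(pt(o,s,*r[0],.062),4))
E
```

```text
t 11.27 r 0.1224 wrench -0.678 toolx -0.654 z 0.0673 F [-3.  -5.3 10.9] grip 61.7 j7 -2.11
[0.07 1.22] -0.1
[0.23 2.43] -0.2
[0.5  3.62] -0.3
[0.89 4.77] -0.4
[1.39 5.88] -0.5
g [ 93. 202.] [43.8 18.6] 53.13010025024414 [ 0.6294 -0.0012  0.062 ]
r [ 73. 285.] [ 6.3 68.8] 40.23635482788086 [0.6114 0.0538 0.062 ]
r [ 36. 255.] [44.4 61.4] 40.76360321044922 [0.6426 0.0596 0.062 ]
r [104. 191.] [42.  10.4] 53.13010025024414 [ 0.6282 -0.0105  0.062 ]
```

View pics/w5.png

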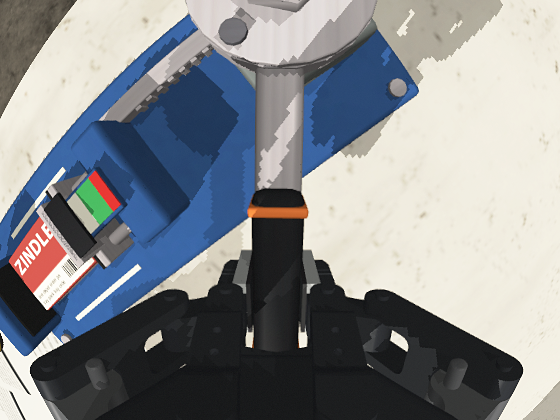

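From -0.65 rad the scale is clear: green at (93,202), 18.6 px deep, and red at (104,191), 10.4 px. The pad is free. First driving stroke next; 1.3 rad gives at most 23 mm, which is under the 26 mm of slack.

Call:
move_arm(
  series=[
    [0.1, 0.1, 1.2, 0, -0.1],
    [0.1, 0.2, 2.4, 0, -0.2],
    [0.1, 0.5, 3.6, 0, -0.3],
    [0.1, 0.9, 4.8, 0, -0.4],
    [0.1, 1.4, 5.9, 0, -0.5],
  ],
)

```text
t: 11.73
eef_pos: [0.507, -0.1031, 0.0673]
ee_rot: [[0.965, -0.261, 0.006], [-0.261, -0.965, -0.0], [0.006, -0.001, -1.0]]
force: [3.9, -0.7, 2.1]
grip_width: 0.0191
grip_force: 59.6
```

```bash
python3 -c "
from h import *
arc(.5,5)"
```

```text
t 11.73 r 0.122 wrench -0.148 toolx -0.141 z 0.0673 F [ 3.9 -0.7  2.1] grip 59.6 j7 -1.69
[0.05 1.22] -0.1
[0.22 2.43] -0.2
[0.52 3.61] -0.3
[0.93 4.76] -0.4
[1.45 5.86] -0.5
```

Call:
move_arm(
  series=[
    [0.1, 0.1, 1.2, 0, -0.1],
    [0.1, 0.2, 2.4, 0, -0.2],
    [0.1, 0.5, 3.6, 0, -0.3],
    [0.1, 0.9, 4.8, 0, -0.4],
    [0.1, 1.5, 5.9, 0, -0.5],
  ],
)

```text
t: 12.15
eef_pos: [0.5058, -0.164, 0.0674]
ee_rot: [[0.973, 0.232, 0.005], [0.232, -0.973, 0.0], [0.005, 0.001, -1.0]]
force: [2.5, 1.6, 3.6]
grip_width: 0.0194
grip_force: 59.9
```

Call:
move_arm(
  series=[
    [0.1, 0.1, 1.2, 0, -0.1],
    [0.1, 0.2, 2.4, 0, -0.2],
    [0.1, 0.5, 3.6, 0, -0.3],
    [0.1, 0.5, 3.6, 0, -0.3],
  ],
)

```text
t: 12.48
eef_pos: [0.5197, -0.1986, 0.0674]
ee_rot: [[0.861, 0.509, 0.006], [0.509, -0.861, 0.0], [0.005, 0.003, -1.0]]
force: [1.5, 1.5, 6.8]
grip_width: 0.0192
grip_force: 60.5
```

```bash
python3 -c "
from h import *
arc(-.5,5)"
```

```text
t 12.48 r 0.1222 wrench 0.664 toolx 0.657 z 0.0674 F [1.5 1.5 6.8] grip 60.5 j7 -1.04
[ 0.07 -1.22] 0.1
[ 0.25 -2.43] 0.2
[ 0.54 -3.61] 0.3
[ 0.95 -4.76] 0.4
[ 1.48 -5.86] 0.5
```

Call:
move_arm(
  series=[
    [0.1, 0.1, -1.2, 0, 0.1],
    [0.1, 0.2, -2.4, 0, 0.2],
    [0.1, 0.5, -3.6, 0, 0.3],
    [0.1, 0.9, -4.8, 0, 0.4],
    [0.1, 1.5, -5.9, 0, 0.5],
  ],
)

```text
t: 12.9
eef_pos: [0.5026, -0.1391, 0.0674]
ee_rot: [[1.0, 0.026, 0.007], [0.026, -1.0, -0.001], [0.007, 0.001, -1.0]]
force: [4.6, -1.3, 1.0]
grip_width: 0.0191
grip_force: 59.7
```

Call:
move_arm(
  series=[
    [0.1, 0.1, -1.2, 0, 0.1],
    [0.1, 0.2, -2.4, 0, 0.2],
    [0.1, 0.5, -3.6, 0, 0.3],
    [0.1, 0.9, -4.8, 0, 0.4],
    [0.1, 1.5, -5.9, 0, 0.5],
  ],
)

```text
t: 13.32
eef_pos: [0.516, -0.0799, 0.0674]
ee_rot: [[0.89, -0.455, 0.007], [-0.455, -0.891, -0.002], [0.007, -0.002, -1.0]]
force: [4.2, -2.0, 1.7]
grip_width: 0.019
grip_force: 59.9
```

Call:
move_arm(
  series=[
    [0.1, 0.1, -1.2, 0, 0.1],
    [0.1, 0.2, -2.4, 0, 0.2],
    [0.1, 0.5, -3.6, 0, 0.3],
    [0.1, 0.5, -3.6, 0, 0.3],
  ],
)

```text
t: 13.65
eef_pos: [0.5376, -0.0496, 0.0673]
ee_rot: [[0.717, -0.698, 0.007], [-0.698, -0.717, -0.002], [0.006, -0.003, -1.0]]
force: [1.4, -3.6, 5.2]
grip_width: 0.0192
grip_force: 60.5
```

```bash
cat > m.py <<'E'
from h import *
snap('wrist'); arc(.5,1)
o,s=snap('wrist','cur.png'); h=cv2.cvtColor(s['image'],cv2.COLOR_RGB2HSV)
y=np.array([.123,.992])
def ext(n,lo,hi,z):
    c,_=cv2.findContours(cv2.inRange(h,lo,hi),0,1)
    for k in c:
        if cv2.contourArea(k)>15:
            r=cv2.minAreaRect(k); v=[(pt(o,s,*p,z)[:2]-[.64,.078])@y*1000 for p in k[:,0]]
            print(n,np.round(r[0]),np.round(r[1],1),'press y mm %.1f..%.1f'%(min(v),max(v)))
ext('g',(45,90,60),(80,255,255),.062); ext('r',(0,120,60),(8,255,255),.062)
E
python3 m.py
```

```text
t 13.7 r 0.1224 wrench -0.651 toolx -0.644 z 0.0674 F [ 4.4 -1.5  3.1] grip 60.1 j7 -2.1
[1.49 5.86] -0.5
g [ 67. 223.] [41.6 15.9] press y mm -63.4..-51.3
r [ 56. 294.] [ 1.4 51.6] press y mm -35.8..17.9
r [ 21. 266.] [49.4 33.9] press y mm -18.3..19.6
r [ 76. 213.] [39.8  9.2] press y mm -70.3..-63.7
```

Call:
move_arm(
  series=[
    [0.1, 0.1, 1.2, 0, -0.1],
    [0.1, 0.2, 2.4, 0, -0.2],
    [0.1, 0.5, 3.6, 0, -0.3],
    [0.1, 0.9, 4.8, 0, -0.4],
    [0.1, 1.4, 5.9, 0, -0.5],
  ],
)

```text
t: 14.17
eef_pos: [0.5071, -0.1028, 0.0674]
ee_rot: [[0.965, -0.263, 0.01], [-0.263, -0.965, -0.001], [0.01, -0.002, -1.0]]
force: [9.1, -1.4, -1.7]
grip_width: 0.0191
grip_force: 59.4
```

```bash
python3 m.py
```

```text
t 14.22 r 0.1219 wrench -0.131 toolx -0.138 z 0.0673 F [ 8.6  4.1 -0.6] grip 59.9 j7 -1.69
[1.53 5.84] -0.5
g [  6. 110.] [11. 40.] press y mm -55.4..-43.9
r [ 13. 106.] [37.8  7.7] press y mm -62.5..-55.7
```

Call:
move_arm(
  series=[
    [0.1, 0.1, 1.2, 0, -0.1],
    [0.1, 0.2, 2.4, 0, -0.2],
    [0.1, 0.5, 3.6, 0, -0.3],
    [0.1, 0.9, 4.7, 0, -0.4],
    [0.1, 0.9, 4.7, 0, -0.4],
  ],
)

```text
t: 14.68
eef_pos: [0.5036, -0.1516, 0.0673]
ee_rot: [[0.991, 0.131, 0.01], [0.131, -0.991, -0.0], [0.01, 0.002, -1.0]]
force: [7.3, -0.3, 2.5]
grip_width: 0.0193
grip_force: 60.1
```

Call:
move_arm(
  series=[
    [0.1, 0.1, -1.2, 0, 0.1],
    [0.1, 0.2, -2.4, 0, 0.2],
    [0.1, 0.5, -3.6, 0, 0.3],
    [0.1, 0.9, -4.7, 0, 0.4],
    [0.1, 1.5, -5.9, 0, 0.5],
  ],
)

```text
t: 15.1
eef_pos: [0.5113, -0.0905, 0.0674]
ee_rot: [[0.931, -0.366, 0.011], [-0.366, -0.931, -0.002], [0.011, -0.002, -1.0]]
force: [8.4, -5.9, -2.3]
grip_width: 0.0192
grip_force: 59.5
```

Call:
move_arm(
  series=[
    [0.1, 0.1, -1.2, 0, 0.1],
    [0.1, 0.2, -2.4, 0, 0.2],
    [0.1, 0.5, -3.6, 0, 0.3],
    [0.1, 0.9, -4.7, 0, 0.4],
    [0.1, 0.9, -4.7, 0, 0.4],
  ],
)

```text
t: 15.52
eef_pos: [0.5375, -0.0498, 0.0673]
ee_rot: [[0.716, -0.698, 0.011], [-0.698, -0.716, -0.004], [0.01, -0.005, -1.0]]
force: [6.3, -6.8, 1.9]
grip_width: 0.0191
grip_force: 60.3
```

```bash
python3 m.py
```

```text
t 15.57 r 0.1223 wrench -0.65 toolx -0.645 z 0.0674 F [ 8.9 -4.   0.1] grip 60.0 j7 -2.1
[1.49 5.86] -0.5
g [ 55. 237.] [40.  14.3] press y mm -49.1..-37.0
r [ 50. 300.] [ 1.4 48.1] press y mm -26.9..25.9
r [ 16. 272.] [48.3 30.4] press y mm -8.4..27.5
r [ 63. 228.] [39.1  8.5] press y mm -56.1..-49.3
```

Call:
move_arm(
  series=[
    [0.1, 0.1, 1.2, 0, -0.1],
    [0.1, 0.2, 2.4, 0, -0.2],
    [0.1, 0.5, 3.6, 0, -0.3],
    [0.1, 0.9, 4.7, 0, -0.4],
    [0.1, 1.5, 5.9, 0, -0.5],
  ],
)

```text
t: 16.03
eef_pos: [0.5072, -0.1028, 0.0674]
ee_rot: [[0.965, -0.264, 0.013], [-0.264, -0.965, -0.001], [0.013, -0.002, -1.0]]
force: [9.9, -1.1, -3.6]
grip_width: 0.0188
grip_force: 59.4
```

Call:
move_arm(
  series=[
    [0.1, 0.1, 1.2, 0, -0.1],
    [0.1, 0.1, 1.8, 0, -0.15],
    [0.1, 0.1, 1.8, 0, -0.15],
  ],
)

```text
t: 16.28
eef_pos: [0.5036, -0.1206, 0.0674]
ee_rot: [[0.993, -0.12, 0.014], [-0.12, -0.993, -0.001], [0.014, -0.001, -1.0]]
force: [10.0, -0.7, -2.8]
grip_width: 0.0191
grip_force: 59.7
```

Call:
move_arm(
  series=[
    [0.1, 0.1, -1.2, 0, 0.1],
    [0.1, 0.2, -2.4, 0, 0.2],
    [0.1, 0.5, -3.6, 0, 0.3],
    [0.1, 0.9, -4.7, 0, 0.4],
    [0.1, 1.5, -5.9, 0, 0.5],
  ],
)

```text
t: 16.7
eef_pos: [0.5257, -0.064, 0.0674]
ee_rot: [[0.812, -0.583, 0.013], [-0.583, -0.812, -0.004], [0.013, -0.005, -1.0]]
force: [10.8, -7.0, -4.3]
grip_width: 0.0195
grip_force: 59.5
```

Call:
move_arm(
  series=[
    [0.1, 0.1, -1.2, 0, 0.1],
    [0.1, 0.1, -1.8, 0, 0.15],
    [0.1, 0.1, -1.8, 0, 0.15],
  ],
)

```text
t: 16.95
eef_pos: [0.5372, -0.0502, 0.0674]
ee_rot: [[0.718, -0.696, 0.013], [-0.696, -0.718, -0.005], [0.013, -0.006, -1.0]]
force: [9.0, -6.3, -1.6]
grip_width: 0.019
grip_force: 60.0
```

```bash
python3 m.py
```

```text
t 17.0 r 0.1223 wrench -0.649 toolx -0.644 z 0.0674 F [ 9.4 -6.  -2.8] grip 59.8 j7 -2.1
[1.49 5.86] -0.5
g [ 49. 243.] [37.5  7.5] press y mm -39.5..-32.9
r [ 50. 300.] [ 1.4 48.8] press y mm -27.4..26.0
r [ 16. 272.] [48.5 30.3] press y mm -8.5..27.6
r [ 55. 237.] [38.4  7.9] press y mm -46.4..-39.5
```

Green now shows 6.6 of its 12 mm, so the pad is in about 11.5 mm, and the carton did not move during that stroke, so it is clamped. I release and back off.

Call:
move_arm(
  series=[
    [0.6, 0, 0, 0, 0],
    [0.6, 0, 0, 0, 0],
    [0.6, 0, 0, 0, 0],
    [0.6, 0, 0, 0, 0],
    [0.6, 0, 0, 0, 0],
  ],
)

```text
t: 17.47
eef_pos: [0.5291, -0.0476, 0.066]
ee_rot: [[0.719, -0.695, -0.002], [-0.695, -0.719, 0.0], [-0.002, 0.001, -1.0]]
force: [0.5, -0.0, 0.7]
grip_width: 0.0513
grip_force: 0.0
```

Call:
move_arm(
  series=[
    [0.6, 0, 0, -1, 0],
    [0.6, 0, 0, -3.5, 0],
    [0.6, 0, 0, -6.5, 0],
    [0.6, 0, 0, -9, 0],
    [0.6, 0, 0, -11, 0],
  ],
)

```text
t: 17.88
eef_pos: [0.5305, -0.0479, 0.1788]
ee_rot: [[0.718, -0.696, 0.002], [-0.696, -0.718, 0.0], [0.001, -0.001, -1.0]]
force: [0.2, 0.1, -0.3]
grip_width: 0.0512
grip_force: 0.0
```

Call:
move_arm(
  series=[
    [0.6, -1, 0, 0, 0],
    [0.6, -2, 0, -0.5, 0],
    [0.6, -2, 0, -0.5, 0],
    [0.6, -2, 0, -0.5, 0],
  ],
)

```text
t: 18.22
eef_pos: [0.5144, -0.033, 0.1808]
ee_rot: [[0.72, -0.694, -0.002], [-0.694, -0.72, 0.0], [-0.002, 0.001, -1.0]]
force: [0.5, 0.8, 0.6]
grip_width: 0.0511
grip_force: 0.0
```

```bash
python3 m.py; python3 -c "
import cv2
a=cv2.imread('pics/cur.png'); cv2.imwrite('pics/fin.png',cv2.resize(a[40:340,0:400],(800,600),interpolation=2))"
```

```text
t 18.27 r 0.1499 wrench -0.628 toolx -0.645 z 0.1806 F [-0.5  1.1  0.3] grip 0.0 j7 -2.19
[4.38 5.78] -0.5
g [121. 167.] [24.4  5.1] press y mm -41.7..-36.5
r [107. 219.] [ 1.7 53.8] press y mm -23.1..38.3
r [ 84. 196.] [29.8 50.7] press y mm -14.5..39.7
r [125. 163.] [23.7  6.2] press y mm -48.1..-42.0
```

View pics/fin.png

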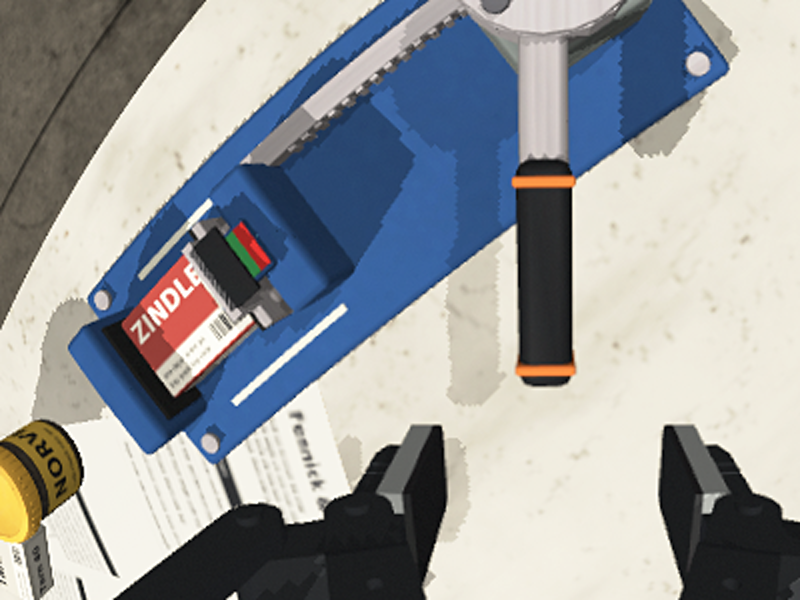

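The carton is clamped square between the jaws at crop (175,335). The pointer's rear edge is over the green at (240,250), about mid-band, and the wrench is released. I hand the job in.

```bash
python3 -c "
from plant import finish_job
print(finish_job())"
```

```text
the job is handed in; nothing more can be done
None
```

The job is handed in after about 18 s of robot time: the red carton is clamped lengthwise between the jaws with the spring pad pushed in about 12 mm (pointer mid-green), the wrench is released, and the bystanders were not touched.

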